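# Set the drying-cabinet door wide open on its stay

### The job

The small drying cabinet's door is propped just ajar by its stay bar. Take the stay by its wooden grip, lift it off its pin, draw the door open with it, and lower the round hole nearest the grip over the pin until the bar lies flat on the cabinet top, then let go. Feel the hole onto the pin rather than forcing it (never press the bar or push on the cabinet hard, more than about 30 N), and leave the things around undisturbed.

Things in the scene. Friction and masses are not known exactly. Their poses are not given: they have to be found in the camera images.
- slot_mid (a point): middle of the short slot (along the cabinet's x) in the cabinet top, in which the stay's pin is clamped, taken at the height of the pin's tip, 14 mm above the cabinet top. The pin: upright, steel, 8 mm diameter, flat tip. It stands on the slot's line but anywhere up to 10 mm from this point in the cabinet's +x or -x, not measured: look or feel for it. Axes as the cabinet's, z up
- hinge_top (a point): point on the door's vertical hinge axis, at the height of the cabinet top (130 mm above the table). Axes as the cabinet's. In them slot_mid lies 41.7 mm in +x and 159.7 mm in -y from it
- door (a joint): opening angle of the louvred wooden door (220 mm wide, 18 mm thick, top flush with the cabinet's) about its vertical hinge: 0 shut, about 0.35 at the start, grows as it swings out to the cabinet's -x, clockwise from above; stops at 0 and 1.5. A stiff hinge: it stays where it is left and takes about 1.5 N to draw at the post. With the far hole on the pin it reads 0.69 to 0.86
- post_top (a point): centre of the cap of the steel post on the door's top edge, 170 mm from the hinge axis, that holds the stay's eye: 9 mm diameter, 36 mm free height below a 20 mm wide, 5 mm thick cap that keeps the eye on; the point is 41 mm above the cabinet top. With the door shut the post lies straight in the cabinet's -y from the hinge; it turns with the door
- stay: loose flat dark steel bar, 242 mm long, 24 mm wide, 5 mm thick, about 0.13 kg, lying flat on cabinet and door. Origin at the centre of the eye (13 mm hole around the 9 mm post), on the underside; x runs along the bar to the grip, z up. Slot 32 x 10 mm centred at x = 100 mm (round the pin at the start), 11 mm round holes at x = 132 and 165 mm; wooden grip at x = 210 mm
- hole_near (a point): centre of the slot nearest the eye (32 mm along the bar, 10 mm wide), on the bar's underside; it is round the pin at the start. The bar can be raised level by up to 31 mm before the eye meets the post's cap
- hole_far (a point): centre of the round hole nearest the grip (11 mm diameter), on the bar's underside: the hole that must go over the pin. It lies 45 mm from the grip's centre. The holes have no lead-in below
- stay_grip (a point): point to grasp on the stay's upright wooden grip: a block 32 mm along the bar, 12 mm thick across it, 40 mm tall above the bar's upper face, square to the bar. The point is on the bar's centre line, 30 mm above the bar's underside (15 mm below the grip's top). Axes as the stay's
- cabinet: the fixed wooden drying cabinet, 220 x 360 x 130 mm (x, y, z), origin under its centre; the door is on its -x face. In its frame slot_mid is at x = -78.3, y = -9.7 mm and the hinge axis at x = -120, y = 150 mm
- glue_jar: small closed jar, 40 mm wide, 50 mm tall, standing on the cabinet top; origin under its centre. Leave alone
- tuning_key: T-shaped tuning key, 55 x 45 x 10 mm, lying on the cabinet top; origin near its crossbar. Leave alone
- bridge: small wooden bridge blank, 20 x 50 x 16 mm, lying on the cabinet top near its back; origin under its centre. Leave alone
- beater: drum beater, 220 mm long with a 32 mm ball head, on the table; origin under its middle. Leave alone
- string_box: small box 50 x 35 x 22 mm on the table; origin under its centre. Leave alone
There are look-alikes about, which are no part of the job. What is shaped like the stay but green or yellow is not meant.

How it is judged (in metres and radians):
On the way, in this order (a step that is already met when the one before it is completed fails the run):
1. the stay is lifted clear of the pin (z of hole_near in the frame of slot_mid above 0.001 m), for 0.1 s.
2. the door is drawn well open (value of joint door above 0.62 rad), for 0.2 s.
At the end, for the whole second after the job is handed in: The round hole nearest the grip is round the pin (within 13 mm of the slot's middle from above, underside 11 mm or more below the pin's tip), the bar flat within 0.04 rad and at rest (below 0.02 m/s), the door open at 0.65 to 0.90 rad, the stay let go (horizontal distance between hole_far and slot_mid below 0.013 m and z of hole_far in the frame of slot_mid below -0.011 m and angle between stay's own z axis and vertical below 0.04 rad and value of joint door between 0.65 and 0.9 rad and linear speed of stay below 0.02 m/s); the robot touches nothing.
It fails at once if the stay is pressed or pulled against the cabinet, its pin or door with more than 30 N (contact force between stay and cabinet above 30 N).
It fails at once if the robot itself pushes on the cabinet or door with more than 30 N (contact force between any of the arm, the fingers and cabinet above 30 N).
It fails at once if one of the things around is moved by more than 20 mm (distance of any of glue_jar, tuning_key, bridge, beater, string_box from where it was at the start of the episode above 0.02 m).
It also fails if it takes over 64 s, if anything falls off the work surface, if the arm or the gripper's body presses on something with over 40 N, if the wrist force passes 120 N, or if a joint passes its speed limit or range.

### The arm

A 7-joint arm with a two-finger parallel gripper is mounted at the origin on the work surface. World frame = base frame: x ahead of the robot, y to its left, z up, the work surface at z = 0. Lengths are in m, angles in degrees, forces in N, time in s.
With the tool pointing down it reaches from about 0.425 to 0.875 m from the base axis. Payload 4.7 kg.
Tool frame: the origin (TCP) lies on the centre line of the jaws, within the pads' length; the fingertips stand 11 mm ahead of it and the grasp point (between the pads) lies 8 mm behind it; z points along the fingers, y is the direction in which the jaws open and shut (so a half turn about z gives the same grasp; the last joint's range is limited). The gripper opens to 87 mm and grips with 3 to 60 N. Pads are 19 mm wide; open, the fingers measure 117 mm over their backs; the gripper's body (75 mm by 190 mm) begins 51 mm behind the grasp point.
Start: joints at [71.969, 18.392, -4.016, 83.108, 1.295, 78.541, -3.26], TCP at [0.21, -0.615, 0.201] pointing down, gripper open.
Joint ranges: [-163.93, 163.93], [-17.29, 119.83], [-79.2, 71.16], [3.27, 140.29], [-89.18, 269.18], [5.43, 117.66], [-154.24, 154.24]. Speed limits (degrees/s): [147.25, 147.25, 180, 180, 180, 180, 180].

### API

Orientations are given as [roll, pitch, yaw] about the fixed x, y, z axes, in that order (R = Rz(yaw) Ry(pitch) Rx(roll)).
In Python, from cell import env gives the robot as it stands.
- The arm moves only by the tool servo_tool, never from a script. Its argument "moves" is text: rows parted by semicolons, each of 7 numbers parted by spaces: the shift along the tool's x, y, z as a fraction of full scale, then the turn, a rotation vector about the tool's x, y, z as a fraction of full scale, then the gripper's target within -1 to 1 (shut at 1, half-way at 0, fully open at -1). A call has 1 to 20 rows; each row shifts and turns the pose as measured when the row begins, along the tool's axes as they then stand; what a row does not reach is not made up. Full scale, the value 1, is 1000 mm for a shift and 0.5 rad for a turn. A row lasts 1/12 s, in which the tool goes at most 41.7 mm and 7.16 degrees, less where a joint would pass 70% of its speed; a pose out of reach is approached as far as the arm can. A call with a number of a shift or a turn outside -1 to 1 is refused whole. A call with a gripper value outside its range is refused whole. The fingers move at their own pace and stop on an object; "squeeze" is the grip in N (left out, the last holds). Time passes only in rows, so rows that do not move let the fingers close. It gives the time, the measured TCP pose, the force and the opening at its end, in the units of the state.
- env.get_obs(): the state, without advancing time (a new reading comes with each control period).
- env.read_camera(name): name is "scene" or "side" or "wrist"; returns a dict with "img" (384x512x3 uint8, red, green, blue), "range_z" (384x512 float32, m along the optical axis (not along the pixel's ray), 0 where there is no reading), "mtx" (3x3 intrinsics, pixels), "T" (4x4, takes a point from camera to world coordinates); the wrist camera has in their place "hand_eye" (4x4, takes a point from camera to tool coordinates, whose origin is the TCP and whose axes are the flange's). Camera axes: x right, y up, looking along -z (the intrinsics and any distortion apply to the point x, -y, -z); pixel columns grow to the right and rows downward; lengths in m; the calibration is good to about 2 mm. A picture is of the moment at which its call begins: read the wrist's pose just before it.
- env.sign_off(): hands the job in, once; it reports no verdict.
The state is a dict: "time_s": time; "qpos": joint angles; "joint_velocities": joint speeds; "effort": joint torques, N m; "tool_pos": TCP position; "tool_rot": TCP orientation; "force": force on the tool from outside, world axes, zero at the start; "wrist_torque": the same for the moment, N m; "grip_width": finger opening in m.
Only numpy, scipy, OpenCV 4.12 (cv2) and the standard library are available. Lean on these libraries where they do the work, as an engineer would, in place of code of your own. Each camera call takes 0.05 s, during which the arm holds its last target.

## Working session

There is one attempt and no reset: what is moved stays moved. The work goes in short steps, Python scripts to look and compute and a tool call to move; the robot and the scene stay as the last step left them, time stands still between calls to the robot, and variables do not carry over. Pictures are saved under pics/ and viewed, and the job is handed in when it is done.

Besides the shell and the picture viewer there is one more tool, called after "Call:" by a JSON object that holds its "api" and its "payload", one argument or row to a line. servo_tool: Moves the arm, as the interface text tells. Its arguments: {"type":"object","properties":{"moves":{"type":"string"},"squeeze":{"type":"number"}},"required":["moves"]}

```bash
ls; mkdir -p pics
python3 - <<'E'
from cell import env
import cv2,numpy as np
o=env.get_obs()
for k,v in o.items(): print(k,v)
for n in ["scene","side","wrist"]:
    c=env.read_camera(n); cv2.imwrite(f"pics/{n}0.png",cv2.resize(c["img"][:,:,::-1],(768,576)))
    np.savez(f"{n}0.npz",**c)
    print(n,c["mtx"].tolist(),c.get("T",c.get("hand_eye")).round(4).tolist())
    print([k for k in c])
E
```

```text
pics
time_s 0.0
qpos [71.96878716 18.43701897 -4.01498155 83.17590629  1.29631716 78.54152473
 -3.25997386]
joint_velocities [ 0.06688417 -0.03910838  0.02641666 -0.0547772  -0.03931809  0.02902566
  0.00270173]
effort [-1.21813091e-04 -4.91287029e+01 -4.03951239e-01 -3.12532961e+01
 -6.38588704e-02  4.40629700e-02  1.73648696e-04]
tool_pos [ 0.20963135 -0.61462676  0.19997583]
tool_rot [-1.79890867e+02  7.34880253e-03  1.88407587e+01]
force [ 1.19187114 -0.37666141  0.30289596]
wrist_torque [-0.01406684  0.01591855  0.00223304]
grip_width 0.08721082054028201
scene [[376.5103067936857, 0.0, 251.91046209817785], [0.0, 376.5103067936857, 196.96391955782224], [0.0, 0.0, 1.0]] [[-0.0776, -0.7138, 0.6961, 1.1864], [0.9969, -0.047, 0.0629, 0.0738], [-0.0122, 0.6988, 0.7152, 0.9409], [0.0, 0.0, 0.0, 1.0]]
['img', 'range_z', 'mtx', 'T']
side [[383.0598405483184, 0.0, 254.6003769791517], [0.0, 383.0598405483184, 186.91391972720186], [0.0, 0.0, 1.0]] [[-0.7008, 0.4796, -0.528, -0.2622], [-0.7133, -0.4683, 0.5214, 0.6581], [0.0027, 0.7421, 0.6703, 0.976], [0.0, 0.0, 0.0, 1.0]]
['img', 'range_z', 'mtx', 'T']
wrist [[341.69743718282604, 0.0, 259.3500897495631], [0.0, 341.69743718282604, 189.58287731012592], [0.0, 0.0, 1.0]] [[-0.0008, 0.9697, 0.2444, 0.0668], [1.0, 0.0005, 0.0011, 0.0001], [0.0009, 0.2444, -0.9697, -0.1843], [0.0, 0.0, 0.0, 1.0]]
['img', 'range_z', 'mtx', 'hand_eye']
```

View pics/scene0.png

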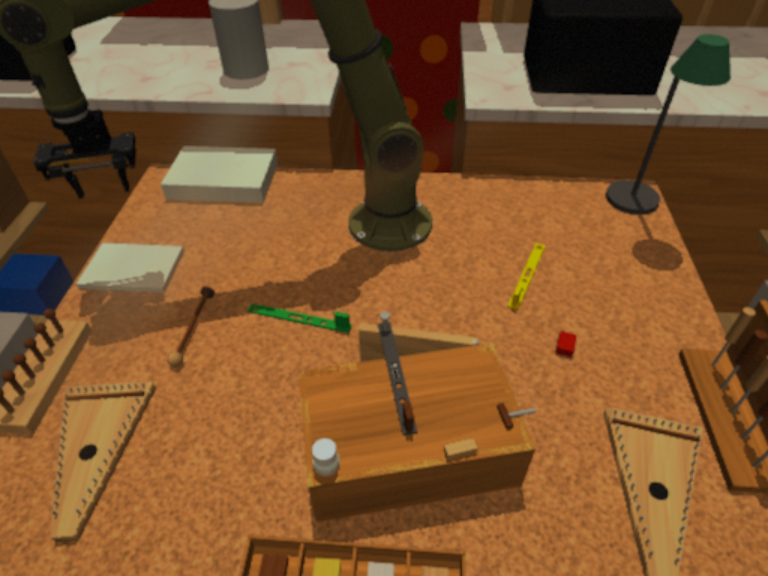

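View pics/side0.png

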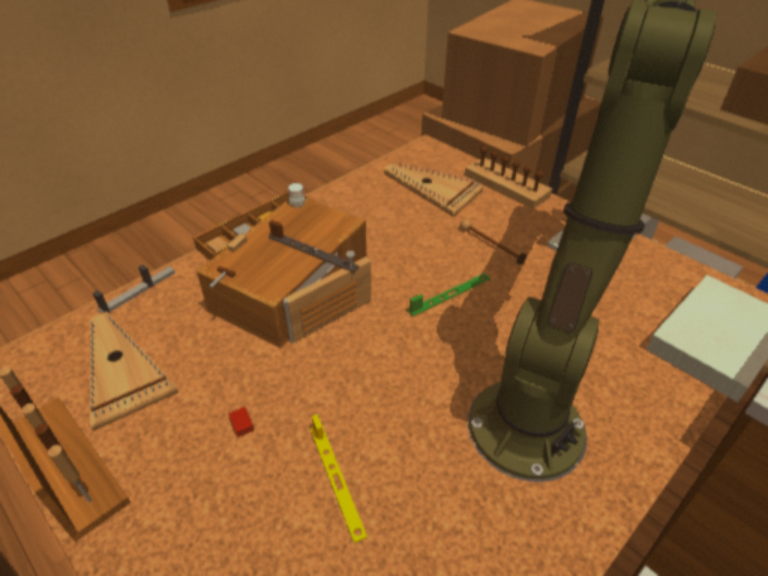

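View pics/wrist0.png

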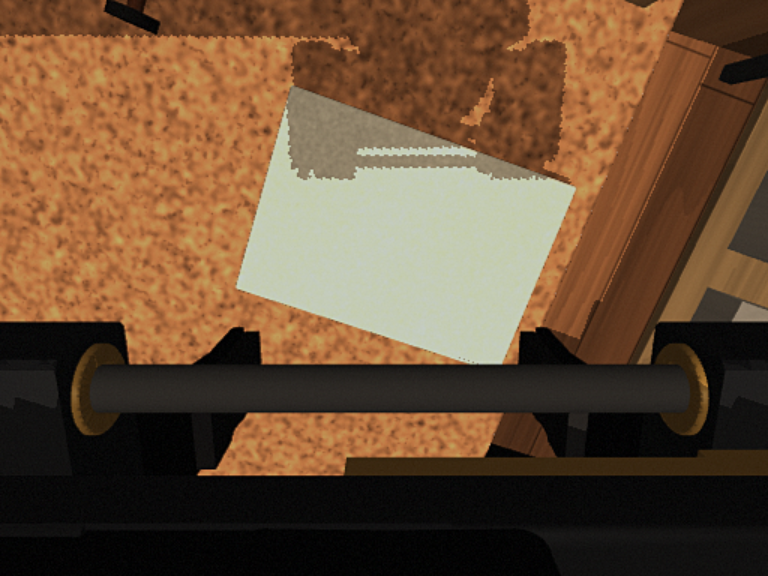

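```bash
cat > h.py <<'E'
import numpy as np,cv2
def load(n): return dict(np.load(n))
def world(c,T=None):
    T=c["T"] if T is None else T
    d=c["range_z"]; h,w=d.shape; K=c["mtx"]
    u,v=np.meshgrid(np.arange(w),np.arange(h))
    x=(u-K[0,2])/K[0,0]*d; y=(v-K[1,2])/K[1,1]*d
    P=np.stack([x,-y,-d,np.ones_like(d)],-1)@T.T
    return P[...,:3]
def ray(c,u,v,z,T=None):
    T=c["T"] if T is None else T; K=c["mtx"]
    d=np.array([(u-K[0,2])/K[0,0],-(v-K[1,2])/K[1,1],-1.]); d=T[:3,:3]@d
    t=(z-T[2,3])/d[2]; return T[:3,3]+t*d
def proj(c,p,T=None):
    T=c["T"] if T is None else T; K=c["mtx"]
    q=np.linalg.inv(T)@np.append(p,1); return K[0,0]*q[0]/-q[2]+K[0,2], K[1,1]*(-q[1])/-q[2]+K[1,2]
E
python3 - <<'E'
from h import *
for n in ["scene","side"]:
    c=load(n+"0.npz"); P=world(c)
    m=(abs(P[...,2]-.13)<.006)&(P[...,0]>.3)&(P[...,0]<1)&(abs(P[...,1])<.4)&(c["range_z"]>0)
    k,l,s,ce=cv2.connectedComponentsWithStats(m.astype(np.uint8))
    i=1+np.argmax(s_:=l_[:,4] if (l_:=s)[0].size==0 else s[1:,4]); mm=l==i
    q=P[mm]; print(n,s[i],q[:,2].mean(),q.min(0),q.max(0))
    r=cv2.minAreaRect(q[:,:2].astype(np.float32)); print(r, cv2.boxPoints(r))
    if n=="scene":
        im=c["img"][190:330,180:380,::-1]
    else: im=c["img"][110:240,110:270,::-1]
    cv2.imwrite(f"pics/{n}0c.png",cv2.resize(im,None,fx=4,fy=4,interpolation=cv2.INTER_CUBIC))
E
```

```text
scene [  198   214   159   112 10482] 0.13107957130750222 [ 0.46912022 -0.12602756  0.12400137] [0.80533886 0.27497409 0.13599638]
((0.6110471487045288, 0.06378953158855438), (0.31376543641090393, 0.36170437932014465), 14.213359832763672) [[ 0.41456163  0.20058554]
 [ 0.5033722  -0.15004638]
 [ 0.80753267 -0.07300648]
 [ 0.7187221   0.27762544]]
side [ 131  132  113   75 4033] 0.13178875470662568 [ 0.4756635  -0.12629073  0.1241046 ] [0.80160188 0.27536719 0.13598841]
((0.620811939239502, 0.06569324433803558), (0.2969311773777008, 0.367192804813385), 14.304726600646973) [[ 0.43158665  0.20691457]
 [ 0.5223123  -0.14889354]
 [ 0.81003726 -0.07552809]
 [ 0.7193116   0.28028002]]
```

View pics/scene0c.png

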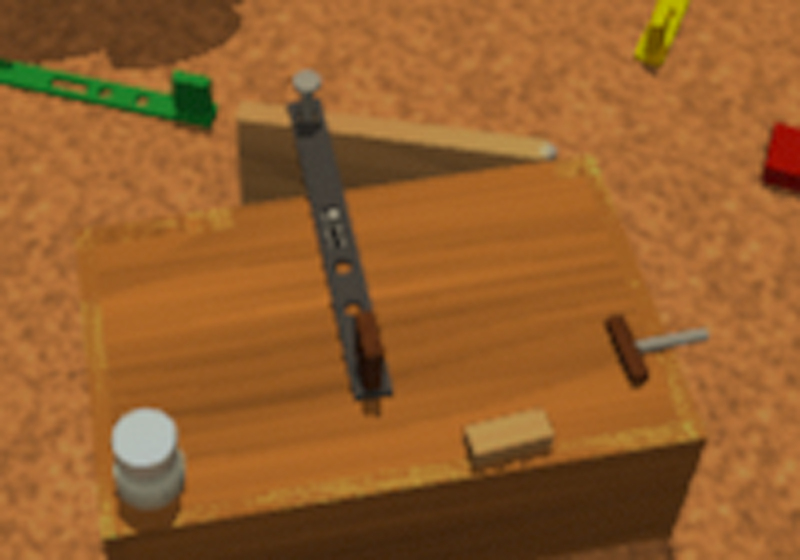

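View pics/side0c.png

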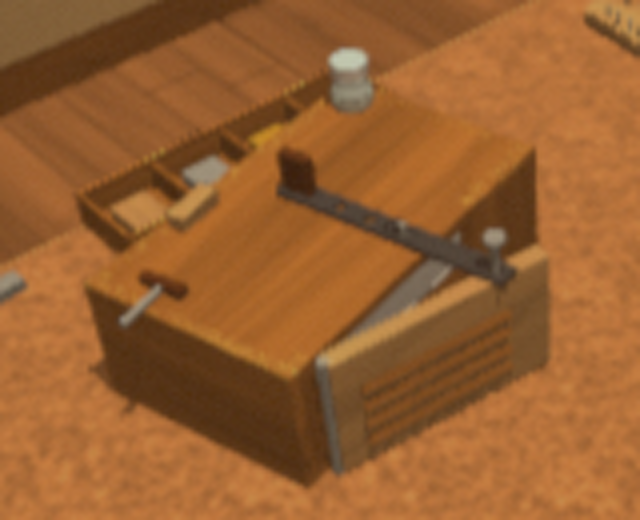

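Run:
```python
from h import *
s=load("scene0.npz"); d=load("side0.npz")
S=lambda x,y,z: ray(s,180+(x-1.5)/4,190+(y-1.5)/4,z)
D=lambda x,y,z: ray(d,110+(x-1.5)/4,110+(y-1.5)/4,z)
for n,p in dict(a=(82,243),b=(590,157),c=(702,437),d=(105,540)).items(): print(n,S(*p,.13).round(4))
for n,p in dict(d=(85,285),b=(300,376),a=(537,150)).items(): print("side",n,D(*p,.13).round(4))
print("pin",S(333,213,.144),D(403,224,.144))
print("post",S(307,80,.171),D(495,236,.171))
print("grip top",S(366,322,.175),D(297,156,.175))
print("holes",S(343,267,.135),S(354,308,.135), "eye end",S(306,105,.135),"bar end",S(370,390,.135))
for x in ["scene","side"]:
    c=load(x+"0.npz");P=world(c)
    m=(P[...,2]>.165)&(P[...,2]<.19)&(P[...,0]>.4)&(P[...,0]<.85)&(abs(P[...,1])<.3)
    k,l,st,ce=cv2.connectedComponentsWithStats(m.astype(np.uint8))
    for i in range(1,k):
        print(x,st[i],P[l==i].mean(0).round(4),P[l==i].max(0).round(4))
```

```text
a [ 0.6035 -0.1191  0.13  ]
b [0.5068 0.2202 0.13  ]
c [0.7182 0.2731 0.13  ]
d [ 0.8072 -0.0702  0.13  ]
side d [0.7151 0.2754 0.13  ]
side b [0.5018 0.2122 0.13  ]
side a [ 0.5896 -0.1262  0.13  ]
pin [0.57809054 0.04582454 0.144     ] [0.57790413 0.04338968 0.144     ]
post [0.4851689  0.02224777 0.171     ] [0.48531361 0.01898669 0.171     ]
grip top [0.68158321 0.07122413 0.175     ] [0.68463616 0.0721636  0.175     ]
holes [0.61441034 0.05447348 0.135     ] [0.64533681 0.06307545 0.135     ] eye end [0.47649525 0.02079732 0.135     ] bar end [0.70343004 0.07553912 0.135     ]
scene [253 207   7   6  33] [0.4863 0.0212 0.1716] [0.4949 0.0297 0.175 ]
scene [268 267   8  14  77] [0.6911 0.0723 0.1743] [0.7048 0.0814 0.1799]
scene [207 292  17  17 231] [ 0.7717 -0.0497  0.1793] [ 0.7868 -0.0324  0.1843]
side [192 122  10   9  73] [ 0.7636 -0.0464  0.1788] [ 0.7861 -0.0308  0.1863]
side [179 146   9   7  39] [0.6863 0.0744 0.1734] [0.7032 0.0816 0.1801]
side [230 167   6   6  25] [0.4841 0.0222 0.1721] [0.497  0.0296 0.1753]
```

```bash
cat >> h.py <<'E'
from scipy.spatial.transform import Rotation as Ro
def delta(o,target,yaw):
    """needed shift in tool axes (m) and rotvec (rad) in tool axes to reach target with tool down at yaw (deg)"""
    R=Ro.from_euler("xyz",o["tool_rot"],degrees=True); G=Ro.from_euler("xyz",[180,0,yaw],degrees=True)
    return R.inv().apply(np.array(target)-o["tool_pos"]), (R.inv()*G).as_rotvec()
E
python3 - <<'E'
from h import *
yaw=np.radians(14.4); C=np.array([.6589,.076]); R=np.array([[np.cos(yaw),-np.sin(yaw)],[np.sin(yaw),np.cos(yaw)]])
H=C+R@[-.12,.15]; sm=C+R@[-.0783,-.0097]; pin=np.array([.578,.0446]); print("H",H,"sm",sm,"pin off",R.T@(pin-sm))
post=lambda th: H+.17*(R@[-np.sin(th),-np.cos(th)])
from scipy.optimize import brentq
th0=brentq(lambda t: np.linalg.norm(post(t)-pin)-.0957,0,1.2)
print("th0",th0,post(th0))
th1=brentq(lambda t: np.linalg.norm(post(t)-pin)-.165,0.1,1.4); p=post(th1); a=np.degrees(np.arctan2(*(pin-p)[::-1])); g=p+(pin-p)/.165*.21
print("th1",th1,p,a,g)
from cell import env
o=env.get_obs(); print(delta(o,[.689,.0717,.26],18.84))
E
```

```text
H [0.50536654 0.19144469] sm [0.58547223 0.04713233] pin off [-0.00786724 -0.0005945 ]
th0 0.3723536360621997 [0.48484227 0.02268819]
th1 0.8253732097412346 [0.41305079 0.04869384] -1.4217213423235853 [0.62298615 0.0434835 ]
(array([ 0.67529572, -0.49496249, -0.05910325]), array([-1.53226693e-03,  7.07631807e-05,  2.67494791e-05]))
```

Call:
{"api": "servo_tool", "payload": {
  "moves": "0.033 -0.024 -0.005 0 0 0 0;0.033 -0.024 -0.005 0 0 0 0;0.033 -0.024 -0.005 0 0 0 0;0.033 -0.024 -0.005 0 0 0 0;0.033 -0.024 -0.005 0 0 0 0;0.033 -0.024 -0.005 0 0 0 0;0.033 -0.024 -0.005 0 0 0 0;0.033 -0.024 -0.005 0 0 0 0;0.033 -0.024 -0.005 0 0 0 0;0.033 -0.024 -0.005 0 0 0 0;0.033 -0.024 -0.005 0 0 0 0;0.033 -0.024 -0.005 0 0 0 0;0.033 -0.024 0 0 0 0 0;0.033 -0.024 0 0 0 0 0;0.033 -0.024 0 0 0 0 0;0.033 -0.024 0 0 0 0 0;0.033 -0.024 0 0 0 0 0;0.033 -0.024 0 0 0 0 0;0.033 -0.024 0 0 0 0 0;0.033 -0.024 0 0 0 0 0",
  "squeeze": 55
}}

```text
time_s: 1.82
tool_pos: [0.6854, 0.0535, 0.2526]
tool_rot: [-179.9, 0.5, 17.2]
force: [1.0, 0.1, -0.1]
grip_width: 0.0436
```

Call:
{"api": "servo_tool", "payload": {
  "moves": "0 0 0 0 0 -0.25 0;0 0 0 0 0 -0.25 0;0 0 0 0 0 -0.25 0;0 0 0 0 0 -0.25 0;0 0 0 0 0 -0.25 0;0 0 0 0 0 -0.25 0;0 0 0 0 0 -0.25 0;0 0 0 0 0 -0.25 0;0 0 0 0 0 -0.25 0;0 0 0 0 0 -0.25 0;0 0 0 0 0 -0.25 0;0 0 0 0 0 -0.25 0;0 0 0 0 0 -0.25 0;0 0 0 0 0 -0.25 0;0 0 0 0 0 -0.25 0;0 0 0 0 0 -0.25 0;0 0 0 0 0 -0.25 0;0 0 0 0 0 -0.25 0;0 0 0 0 0 -0.25 0;0 0 0 0 0 -0.25 0"
}}

```text
time_s: 3.48
tool_pos: [0.6841, 0.0698, 0.2374]
tool_rot: [-179.8, -1.7, 160.8]
force: [-0.9, 0.2, 0.2]
grip_width: 0.0435
```

Run:
```python
from h import *
from cell import env
o=env.get_obs(); print(delta(o,[.689,.0717,.25],194.05),o["qpos"])
```

```text
(array([-0.00356732,  0.0033983 , -0.01267579]), array([ 0.00588248, -0.0299815 , -0.58028221])) [ 28.94014897  35.060843   -59.50071204  70.35762896  28.58134655
  91.37440863  45.48416833]
```

Call:
{"api": "servo_tool", "payload": {
  "moves": "0 0 -0.003 0 0 -0.23 0;0 0 -0.003 0 0 -0.23 0;0 0 -0.003 0 0 -0.23 0;0 0 -0.003 0 0 -0.23 0;0 0 -0.003 0 0 -0.23 0;0 0 0 0 0 0 0"
}}

```text
time_s: 3.98
tool_pos: [0.6839, 0.0675, 0.2494]
tool_rot: [179.1, -1.8, -164.4]
force: [-0.7, -0.3, 0.2]
grip_width: 0.0434
```

```bash
cat > look.py <<'E'
import sys
from h import *
from cell import env
o=env.get_obs(); c=env.read_camera("wrist")
T=np.eye(4); T[:3,:3]=Ro.from_euler("xyz",o["tool_rot"],degrees=True).as_matrix(); T[:3,3]=o["tool_pos"]
c["T"]=T@c["hand_eye"]; n=sys.argv[1]; np.savez(n+".npz",**c)
cv2.imwrite(f"pics/{n}.png",cv2.resize(c["img"][:,:,::-1],(768,576),interpolation=cv2.INTER_CUBIC))
print(o["time_s"],o["tool_pos"],o["tool_rot"],o["force"],o["grip_width"])
E
python3 look.py w1
```

```text
3.9833 [0.68386799 0.06754744 0.24935239] [ 179.12347023   -1.82823785 -164.44180765] [-0.73159509 -0.33253872  0.19297973] 0.043379970644318054
```

View pics/w1.png

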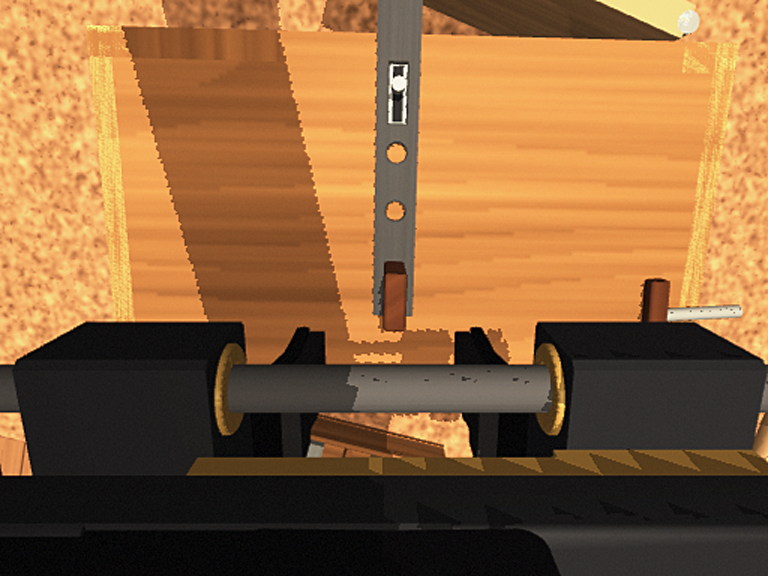

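Run:
```python
from h import *
from cell import env
print(env.get_obs()["qpos"].round(1))
c=load("w1.npz"); W=lambda x,y,z: ray(c,(x+.5)/1.5-.5,(y+.5)/1.5-.5,z).round(4)
print("pin",W(399,83,.144))
print("far hole",W(395.5,211,.135),"mid",W(396.5,153,.135),"slot c",W(398,93,.135))
for y in (40,150,250): 
    pass
print("bar edges", W(376.5,30,.135),W(422,30,.135),W(374,250,.135),W(416.5,250,.135))
print("griptop", W(384,265,.175),W(406,265,.175),W(383,330,.175),W(406,330,.175))
print("corner",W(88,25,.13),W(740,43,.13))
im=c["img"][0:230,200:330,::-1]; cv2.imwrite("pics/w1c.png",cv2.resize(im,None,fx=4.5,fy=2.6*1,interpolation=cv2.INTER_CUBIC) if 0 else cv2.resize(c["img"][20:160,220:310,::-1],None,fx=4,fy=4,interpolation=cv2.INTER_CUBIC))
```

```text
[ 31.2  37.9 -65.9  68.8  32.9  94.6  77.9]
pin [0.5787 0.0457 0.144 ]
far hole [0.6454 0.0627 0.135 ] mid [0.6138 0.0544 0.135 ] slot c [0.5825 0.0465 0.135 ]
bar edges [0.5545 0.0265 0.135 ] [0.5478 0.0503 0.135 ] [0.6709 0.0566 0.135 ] [0.6642 0.0808 0.135 ]
griptop [0.6711 0.0625 0.175 ] [0.6681 0.0735 0.175 ] [0.7051 0.0713 0.175 ] [0.7019 0.0831 0.175 ]
corner [ 0.5935 -0.1257  0.13  ] [0.5048 0.2235 0.13  ]
```

View pics/w1c.png

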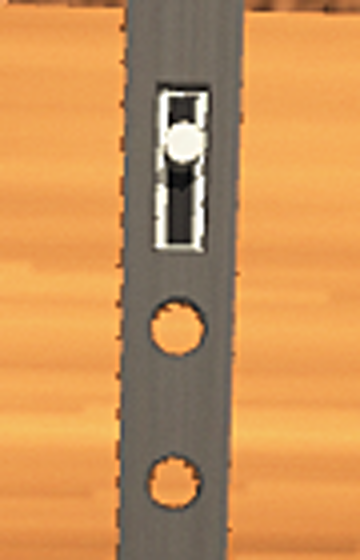

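Run:
```python
from h import *
from cell import env
o=env.get_obs(); print(delta(o,[.688,.073,.153],194.3))
```

```text
(array([-0.00867974,  0.00273453,  0.09580854]), array([ 0.01488784, -0.03256132,  0.01686871]))
```

Call:
{"api": "servo_tool", "payload": {
  "moves": "-0.009 0.003 0.01 0.03 -0.065 0.034 0;0 0 0.02 0 0 0 0;0 0 0.02 0 0 0 0;0 0 0 0 0 0 0"
}}

```text
time_s: 4.37
tool_pos: [0.692, 0.0729, 0.1968]
tool_rot: [-180.0, 0.1, -166.7]
force: [-1.0, -0.6, 0.1]
grip_width: 0.0435
```

```bash
python3 look.py w2
python3 - <<'E'
from h import *
from cell import env
o=env.get_obs(); print(delta(o,[.688,.073,.153],194.3))
E
```

```text
4.3667 [0.69202146 0.07286051 0.19680808] [-1.79967257e+02  1.31986735e-01 -1.66656790e+02] [-0.97592007 -0.55532334  0.08238819] 0.043478015317211044
(array([0.00470533, 0.00127807, 0.04572487]), array([-0.00075267,  0.00409441, -0.01671845]))
```

View pics/w2.png

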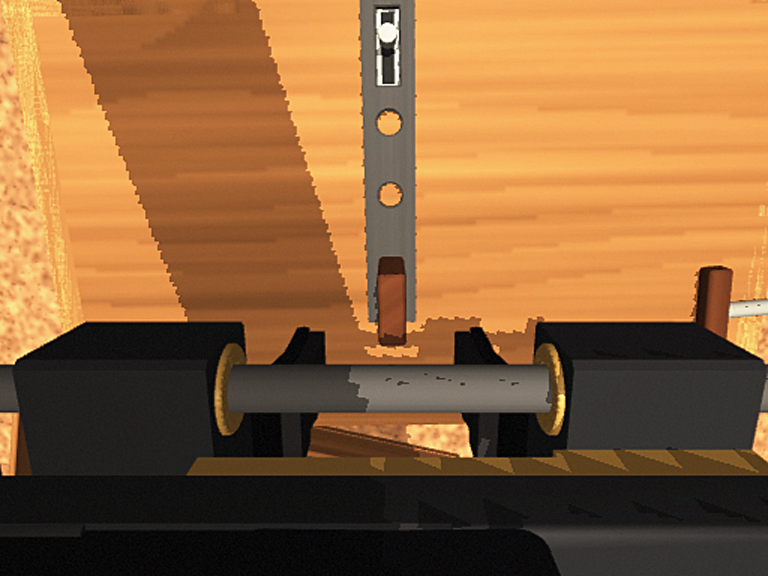

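Run:
```python
from h import *
c=load("w2.npz"); W=lambda x,y,z: ray(c,(x+.5)/1.5-.5,(y+.5)/1.5-.5,z).round(4)
print("pin",W(388,34,.144))
print("far hole",W(390,194,.135),"mid",W(389.5,122,.135),"slot c",W(388,45,.135))
print("griptop", W(392,278,.175),W(392,345,.175),"bar end",W(391,322,.135))
```

```text
pin [0.5793 0.0457 0.144 ]
far hole [0.645  0.0622 0.135 ] mid [0.6133 0.0545 0.135 ] slot c [0.5819 0.0463 0.135 ]
griptop [0.6752 0.0701 0.175 ] [0.7039 0.0769 0.175 ] bar end [0.707  0.0774 0.135 ]
```

Call:
{"api": "servo_tool", "payload": {
  "moves": "0.004 0.001 0.015 0 0.008 -0.033 0;0 0 0.015 0 0 0 0;0 0 0.012 0 0 0 0;0 0 0 0 0 0 0"
}}

```text
time_s: 4.75
tool_pos: [0.6905, 0.0729, 0.1584]
tool_rot: [-179.9, 0.3, -166.1]
force: [-0.6, -0.8, 0.1]
grip_width: 0.0431
```

Call:
{"api": "servo_tool", "payload": {
  "moves": "0.001 0.000 0.006 0 0 0 0;0 0 0 0 0 0 0;0 0 0 0 0 0 1;0 0 0 0 0 0 1;0 0 0 0 0 0 1;0 0 0 0 0 0 1;0 0 0 0 0 0 1;0 0 0 0 0 0 1;0 0 0 0 0 0 1;0 0 0 0 0 0 1",
  "squeeze": 55
}}

```text
time_s: 5.58
tool_pos: [0.6915, 0.0732, 0.1554]
tool_rot: [-179.9, 0.5, -166.3]
force: [0.7, -0.8, 0.1]
grip_width: 0.0019
```

```bash
python3 look.py w3; python3 -c "
from cell import env
print(env.get_obs()['qpos'].round(1))"
```

```text
5.5833 [0.69152474 0.07318204 0.15539302] [-179.91709508    0.53711743 -166.29383141] [ 0.74841697 -0.7580845   0.05649167] 0.0019250381093534811
[ 32.7  39.6 -64.4  78.3  35.6  83.   73.7]
```

View pics/w3.png

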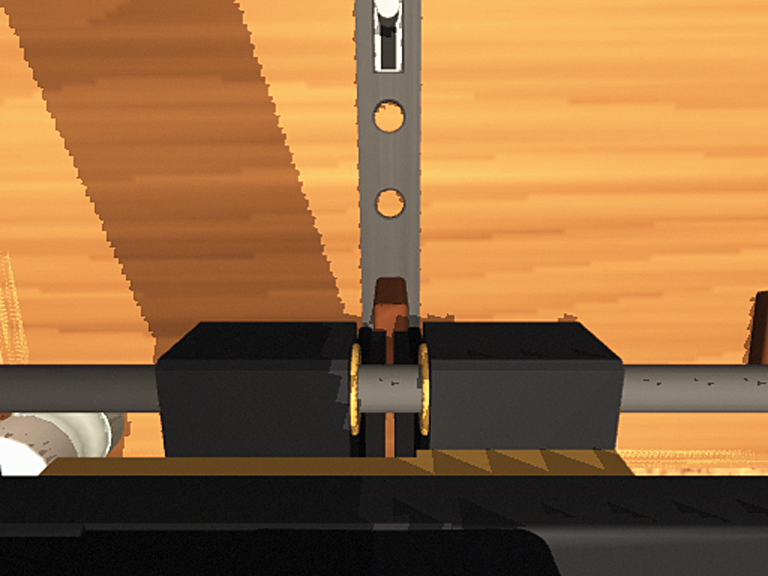

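Run:
```python
from h import *
c=load("w3.npz"); P=world(c)
a=np.radians(14.3); e=np.array([np.cos(a),np.sin(a)]); n=np.array([-e[1],e[0]])
g=np.array([.6886,.0734])
for z in (.135,.175):
  for s in(-16,16):
    for t in (-6,6):
      p=np.append(g+e*s/1e3+n*t/1e3,z); print(z,s,t,(np.array(proj(c,p))*1.5).round(0))
for v in (190,200,205,210,216,220,225,230,235):
    print(v,[ (u,P[v,u].round(3).tolist()) for u in (245,251,258,262,270)])
W=lambda x,y,z: ray(c,(x+.5)/1.5-.5,(y+.5)/1.5-.5,z).round(4)
print("far",W(389.5,203,.135),W(389.5,116,.135))
s=__import__("cell").env.read_camera("scene"); cv2.imwrite("pics/s3.png",cv2.resize(s["img"][200:300,220:350,::-1],None,fx=6,fy=6,interpolation=cv2.INTER_CUBIC))
s=__import__("cell").env.read_camera("side"); cv2.imwrite("pics/d3.png",cv2.resize(s["img"][90:190,120:250,::-1],None,fx=6,fy=6,interpolation=cv2.INTER_CUBIC))
```

```text
0.135 -16 -6 [376. 274.]
0.135 -16 6 [405. 274.]
0.135 16 -6 [377. 347.]
0.135 16 6 [406. 347.]
0.175 -16 -6 [373. 302.]
0.175 -16 6 [409. 302.]
0.175 16 -6 [375. 390.]
0.175 16 6 [409. 390.]
190 [(245, [0.68, 0.061, 0.136]), (251, [0.675, 0.064, 0.149]), (258, [0.674, 0.068, 0.15]), (262, [0.673, 0.07, 0.151]), (270, [0.673, 0.075, 0.146])]
200 [(245, [0.686, 0.063, 0.136]), (251, [0.675, 0.065, 0.17]), (258, [0.674, 0.068, 0.172]), (262, [0.673, 0.07, 0.171]), (270, [0.673, 0.074, 0.171])]
205 [(245, [0.689, 0.063, 0.136]), (251, [0.676, 0.065, 0.175]), (258, [0.675, 0.069, 0.176]), (262, [0.675, 0.071, 0.175]), (270, [0.674, 0.074, 0.176])]
210 [(245, [0.692, 0.064, 0.135]), (251, [0.679, 0.066, 0.175]), (258, [0.677, 0.069, 0.176]), (262, [0.677, 0.071, 0.175]), (270, [0.677, 0.075, 0.174])]
216 [(245, [0.696, 0.065, 0.135]), (251, [0.681, 0.066, 0.176]), (258, [0.681, 0.07, 0.176]), (262, [0.68, 0.072, 0.176]), (270, [0.679, 0.076, 0.176])]
220 [(245, [0.682, 0.064, 0.181]), (251, [0.684, 0.067, 0.175]), (258, [0.683, 0.07, 0.176]), (262, [0.682, 0.072, 0.176]), (270, [0.682, 0.076, 0.175])]
225 [(245, [0.682, 0.064, 0.188]), (251, [0.683, 0.067, 0.184]), (258, [0.686, 0.071, 0.175]), (262, [0.682, 0.072, 0.183]), (270, [0.681, 0.076, 0.184])]
230 [(245, [0.682, 0.064, 0.195]), (251, [0.683, 0.067, 0.19]), (258, [0.688, 0.072, 0.176]), (262, [0.684, 0.073, 0.185]), (270, [0.68, 0.076, 0.193])]
235 [(245, [0.682, 0.065, 0.201]), (251, [0.683, 0.067, 0.197]), (258, [0.691, 0.072, 0.174]), (262, [0.687, 0.073, 0.185]), (270, [0.681, 0.076, 0.197])]
far [0.6451 0.062  0.135 ] [0.6133 0.0543 0.135 ]
```

View pics/s3.png

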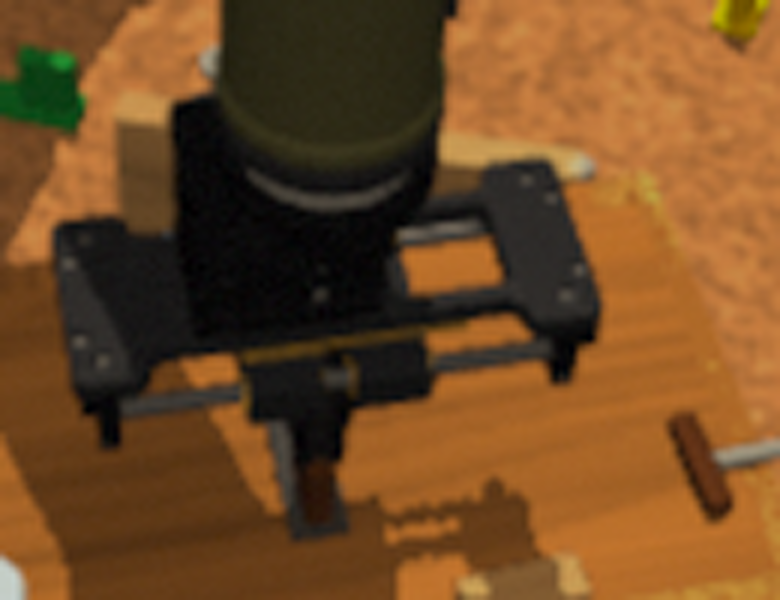

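View pics/d3.png

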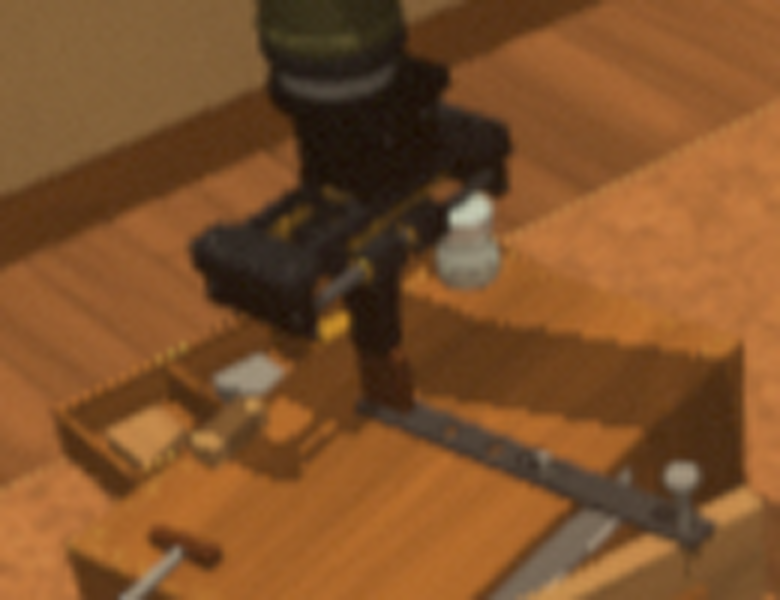

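Run:
```python
from h import *
for n,z in (("wrist0",None),("w1",0),("w2",0),("w3",0)):
    c=load(n+".npz"); h=c["hand_eye"] 
    P=world(c,h); m=(abs(P[...,1])<.06)&(abs(P[...,0])<.03)&(c["range_z"]>0)&(c["img"].max(-1)<45)&(P[...,2]<.02)
    q=P[m]; i=np.argsort(-q[:,2])[:400]; print(n,q[i[::50]].round(4).tolist())
    col=c["range_z"][:, 205] 
    print([(v,P[v,207].round(3).tolist(),c["img"][v,207].tolist()) for v in (212,216,218,222,226,235,260,290)])
```

```text
wrist0 [[0.004, 0.0439, -0.0212], [-0.001, -0.0437, -0.0234], [0.009, -0.0433, -0.0245], [0.0098, 0.0474, -0.0255], [0.0007, 0.0433, -0.0265], [0.0023, -0.0435, -0.0276], [0.0011, 0.0432, -0.0287], [0.0097, 0.0482, -0.0296]]
[(212, [-0.057, -0.062, 0.2], [189, 114, 64]), (216, [-0.062, -0.062, 0.201], [184, 114, 63]), (218, [-0.065, -0.063, 0.201], [173, 107, 61]), (222, [-0.069, -0.062, 0.198], [194, 120, 69]), (226, [-0.075, -0.063, 0.2], [193, 137, 79]), (235, [-0.086, -0.063, 0.199], [155, 95, 54]), (260, [0.031, -0.012, -0.11], [46, 42, 39]), (290, [-0.159, -0.066, 0.198], [194, 135, 76])]
w1 [[0.0053, 0.0221, -0.022], [0.0108, 0.0281, -0.0241], [0.0109, -0.0285, -0.0257], [0.0103, -0.0264, -0.0269], [0.0013, 0.0219, -0.028], [0.0092, 0.0243, -0.0297], [0.0066, 0.0219, -0.0309], [0.0106, 0.0305, -0.0321]]
[(212, [-0.032, -0.048, 0.118], [154, 88, 45]), (216, [-0.035, -0.049, 0.118], [157, 96, 49]), (218, [-0.037, -0.048, 0.116], [161, 94, 48]), (222, [0.009, -0.026, -0.024], [5, 9, 11]), (226, [0.009, -0.025, -0.03], [13, 10, 13]), (235, [0.009, -0.023, -0.042], [13, 10, 10]), (
[... 563 characters left out ...]
0.041], [17, 16, 15]), (260, [0.03, -0.012, -0.11], [75, 71, 66]), (290, [-0.148, -0.062, 0.179], [68, 40, 22])]
w3 [[-0.0037, 0.008, 0.0197], [0.0092, 0.0028, -0.0242], [0.0095, 0.0043, -0.0262], [0.0107, 0.009, -0.0282], [0.0097, -0.0016, -0.0298], [0.0108, -0.0096, -0.0312], [0.0096, 0.006, -0.0334], [0.0092, -0.002, -0.035]]
[(212, [-0.001, -0.034, 0.025], [137, 80, 41]), (216, [0.038, -0.014, -0.099], [17, 15, 16]), (218, [0.038, -0.013, -0.101], [16, 18, 15]), (222, [0.038, -0.013, -0.104], [15, 15, 15]), (226, [0.037, -0.013, -0.106], [15, 15, 16]), (235, [0.038, -0.012, -0.113], [19, 20, 21]), (260, [0.033, -0.011, -0.116], [38, 37, 36]), (290, [0.026, -0.012, -0.116], [35, 32, 32])]
```

Call:
{"api": "servo_tool", "payload": {
  "moves": "0.003 0 -0.001 0 0 0 0;0 0 0 0 0 0 0;0 0 0 0 0 0 0;0 0 0 0 0 0 0;0 0 0 0 0 0 0;0 0 0 0 0 0 0;0 0 0.005 0 0 0 0;0 0 0.005 0 0 0 0;0 0 0 0 0 0 0"
}}

```text
time_s: 6.48
tool_pos: [0.6883, 0.0722, 0.1454]
tool_rot: [-179.9, 0.5, -166.3]
force: [-0.0, 0.1, 0.7]
grip_width: 0.0423
```

Call:
{"api": "servo_tool", "payload": {
  "moves": "0 0 0.004 0 0 0 0;0 0 0.004 0 0 0 0;0 0 0 0 0 0 0"
}}

```text
time_s: 6.73
tool_pos: [0.6881, 0.0722, 0.1358]
tool_rot: [-179.9, 0.5, -166.3]
force: [-0.0, -0.6, -0.3]
grip_width: 0.0439
```

```bash
python3 look.py w4
```

```text
6.7333 [0.68805853 0.0721736  0.13577723] [-179.9173189     0.47090684 -166.29611801] [-0.02036772 -0.55939829 -0.25151861] 0.043925027950965395
```

View pics/w4.png

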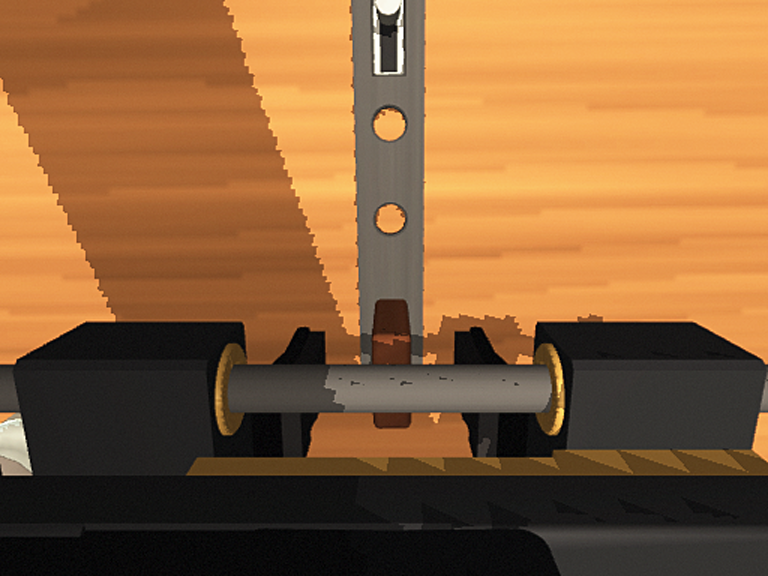

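Call:
{"api": "servo_tool", "payload": {
  "moves": "0 0 0.005 0 0 0 0;0 0 0.005 0 0 0 0;0 0 0.004 0 0 0 0;0 0 0 0 0 0 0"
}}

```text
time_s: 7.12
tool_pos: [0.6884, 0.0723, 0.1208]
tool_rot: [-179.9, 0.5, -166.3]
force: [-0.4, -0.7, 0.0]
grip_width: 0.0432
```

```bash
python3 look.py w5
python3 - <<'E'
from h import *
c=load("w5.npz");P=world(c)
m=(c["img"].max(-1)<45)&(P[...,2]<.2); q=P[m]; i=np.argsort(q[:,2])[:300]
t=world(c,c["hand_eye"])[m][i]; k=abs(t[:,1])<.035; print(np.c_[q[i],t][k][::15].round(3))
E
```

```text
7.1167 [0.68844136 0.0722664  0.12084015] [-179.92182385    0.50715779 -166.30160741] [-0.44106792 -0.71160633  0.03846244] 0.04319225559083161
[[ 0.584  0.045  0.13   0.107 -0.002 -0.01 ]
 [ 0.584  0.046  0.13   0.107 -0.001 -0.011]
 [ 0.583  0.049  0.131  0.108  0.002 -0.011]
 [ 0.586  0.047  0.131  0.105 -0.001 -0.011]
 [ 0.586  0.045  0.131  0.106 -0.002 -0.011]
 [ 0.586  0.045  0.131  0.106 -0.002 -0.012]
 [ 0.583  0.046  0.132  0.109 -0.    -0.012]
 [ 0.585  0.045  0.132  0.106 -0.002 -0.012]
 [ 0.584  0.047  0.133  0.108  0.    -0.013]
 [ 0.646  0.068  0.134  0.042  0.005 -0.013]
 [ 0.582  0.043  0.138  0.11  -0.004 -0.018]
 [ 0.671  0.096  0.144  0.011  0.027 -0.023]
 [ 0.684  0.041  0.144  0.011 -0.029 -0.023]
 [ 0.685  0.045  0.145  0.009 -0.026 -0.024]
 [ 0.673  0.094  0.145  0.009  0.025 -0.024]
 [ 0.671  0.098  0.145  0.011  0.029 -0.025]
 [ 0.693  0.051  0.146  0.001 -0.022 -0.025]
 [ 0.671  0.098  0.146  0.011  0.029 -0.025]
 [ 0.685  0.045  0.147  0.009 -0.026 -0.026]
 [ 0.685  0.049  0.147  0.008 -0.022 -0.026]]
```

Call:
{"api": "servo_tool", "payload": {
  "moves": "0 0 0 0 0 0 1;0 0 0 0 0 0 1;0 0 0 0 0 0 1;0 0 0 0 0 0 1;0 0 0 0 0 0 1;0 0 0 0 0 0 1;0 0 0 0 0 0 1",
  "squeeze": 55
}}

```text
time_s: 7.75
tool_pos: [0.689, 0.0726, 0.1221]
tool_rot: [-179.9, 0.6, -166.3]
force: [-0.1, -0.2, -0.8]
grip_width: 0.0116
```

```bash
python3 look.py w6
```

```text
7.75 [0.68902898 0.07260999 0.12210545] [-179.9242011     0.60372159 -166.30270572] [-0.05380249 -0.21954917 -0.76671661] 0.011611898648461348
```

View pics/w6.png

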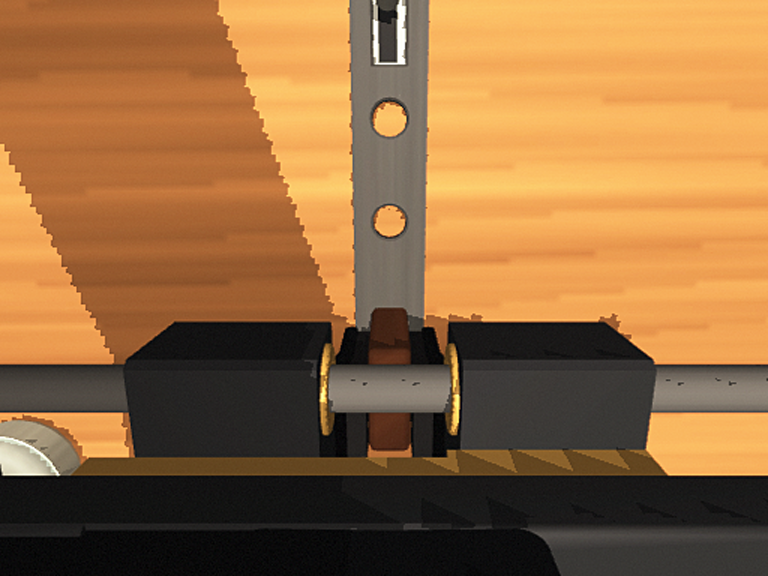

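Call:
{"api": "servo_tool", "payload": {
  "moves": "0 0 -0.004 0 0 0 1;0 0 -0.004 0 0 0 1;0 0 -0.004 0 0 0 1;0 0 -0.004 0 0 0 1;0 0 -0.003 0 0 0 1;0 0 0 0 0 0 1"
}}

```text
time_s: 8.3
tool_pos: [0.6888, 0.0724, 0.1428]
tool_rot: [-179.9, 0.6, -166.3]
force: [0.3, -0.2, -1.4]
grip_width: 0.0116
```

```bash
cat > all.py <<'E'
import sys
from h import *
from cell import env
n=sys.argv[1]
s=env.read_camera("scene"); np.savez("s"+n+".npz",**s); a=cv2.resize(s["img"][180:300,220:350,::-1],None,fx=4,fy=4,interpolation=cv2.INTER_CUBIC)
s=env.read_camera("side"); np.savez("d"+n+".npz",**s); b=cv2.resize(s["img"][110:230,120:250,::-1],None,fx=4,fy=4,interpolation=cv2.INTER_CUBIC)
cv2.imwrite(f"pics/a{n}.png",cv2.resize(np.hstack([a,b]),(800,int(480*800/1040))))
E
python3 look.py w7; python3 all.py 7
```

```text
8.3 [0.68878378 0.07242767 0.14284639] [-179.91828582    0.59573005 -166.29952015] [ 0.26927625 -0.17060172 -1.3966385 ] 0.011619840378146042
```

View pics/w7.png

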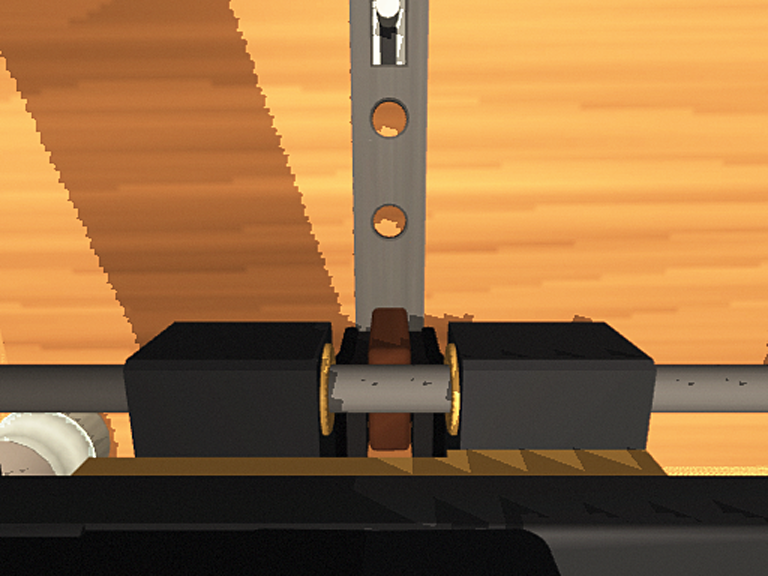

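View pics/a7.png

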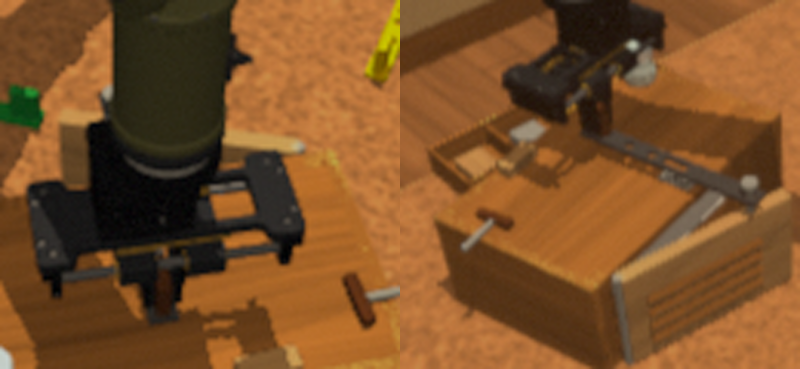

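Run:
```python
from h import *
from cell import env
o=env.get_obs()
c=load("w6.npz"); he=c["hand_eye"]; 
q=[ray(c,(389.5+.5)/1.5-.5,(y+.5)/1.5-.5,.135) for y in (221,119)]
T=c["T"]@np.linalg.inv(he)
ht=[(np.linalg.inv(T)@np.append(a,1))[:3] for a in q]; print("holes tool",ht)
H=np.array([.50537,.19144]); a0=np.radians(14.4)
dirn=lambda a: np.array([np.cos(a),np.sin(a)])
post=lambda th: H+.17*np.array([np.cos(-np.pi/2+a0-th),np.sin(-np.pi/2+a0-th)])
N=14; L=np.linalg.norm(o["tool_pos"][:2]-post(.372)); print("L",L, np.degrees(np.arctan2(*(o["tool_pos"][:2]-post(.372))[::-1])))
ths=np.linspace(.372,.815,N+1); psi=np.radians(np.linspace(13.7,-1.4,N+1))
p=[post(t)+L*dirn(s) for t,s in zip(ths,psi)]; print(p[0],o["tool_pos"],p[-1])
for i in range(N):
    d=p[i+1]-p[i]; y=psi[i]+np.pi
    print((d@[np.cos(y),np.sin(y)]*1000).round(1),(d@[np.sin(y),-np.cos(y)]*1000).round(1))
```

```text
holes tool [array([ 0.04495644,  0.0001481 , -0.0133692 ]), array([ 0.07737056,  0.0001698 , -0.01371078])]
L 0.20944603414331547 13.705172045040776
[0.68839252 0.07228107] [0.68838804 0.07229944 0.14186823] [0.62392349 0.04262202]
5.0 -2.0
5.0 -1.9
5.0 -1.8
5.0 -1.8
4.9 -1.7
4.9 -1.7
4.9 -1.6
4.8 -1.5
4.8 -1.5
4.8 -1.4
4.7 -1.3
4.7 -1.3
4.7 -1.2
4.6 -1.2
```

Call:
{"api": "servo_tool", "payload": {
  "moves": "0.005 -0.002 -0.002 0 0 0.038 1;0.005 -0.002 0 0 0 0.038 1;0.005 -0.002 0 0 0 0.038 1;0.005 -0.002 0 0 0 0.038 1;0.005 -0.002 0 0 0 0.038 1;0.005 -0.002 0 0 0 0.038 1;0.005 -0.0015 0 0 0 0.038 1"
}}

```text
time_s: 9.03
tool_pos: [0.6553, 0.0499, 0.1435]
tool_rot: [-179.9, 0.7, -174.7]
force: [1.8, 0.1, -0.0]
grip_width: 0.0115
```

```bash
python3 look.py w8
```

```text
9.0333 [0.65532917 0.04994053 0.14353026] [-179.94403972    0.74456004 -174.70734544] [ 1.75288891  0.13623328 -0.0451221 ] 0.01154342084464863
```

View pics/w8.png

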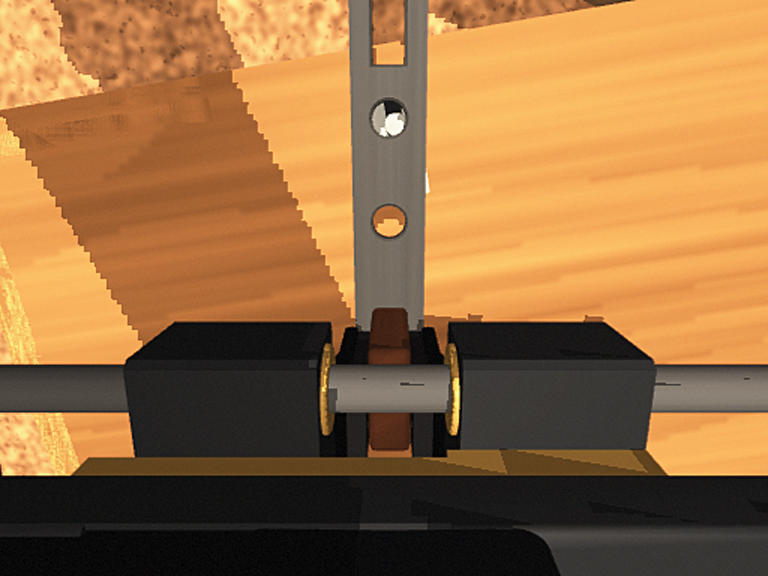

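Call:
{"api": "servo_tool", "payload": {
  "moves": "0.0045 -0.0005 0 0 0 0.033 1;0.0045 -0.0005 0 0 0 0.033 1;0.0045 -0.0005 0 0 0 0.033 1;0.0045 -0.0005 0 0 0 0.033 1;0.0045 -0.0005 0 0 0 0.033 1;0.0045 -0.0005 0 0 0 0.03 1;0 0 0 0 0 0 1"
}}

```text
time_s: 9.67
tool_pos: [0.6235, 0.0431, 0.1428]
tool_rot: [-179.8, 0.6, 179.0]
force: [0.6, -0.4, -1.6]
grip_width: 0.0117
```

```bash
python3 look.py w9
```

```text
9.6667 [0.62348896 0.04311219 0.14275789] [-179.77443962    0.59037428  179.04486239] [ 0.57418277 -0.39092311 -1.57038165] 0.01174473464838848
```

View pics/w9.png

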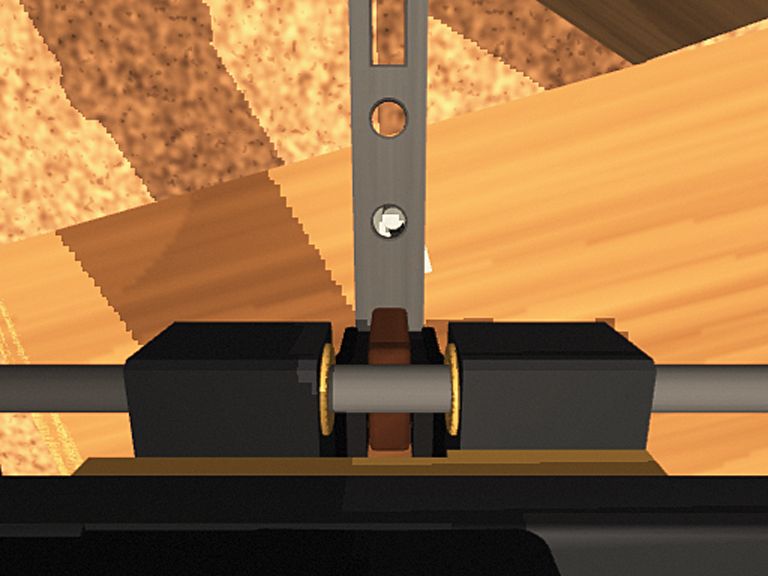

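Run:
```python
from h import *
c=load("w9.npz")
im=c["img"][130:165,240:280,::-1]; cv2.imwrite("pics/w9c.png",cv2.resize(im,None,fx=16,fy=16,interpolation=cv2.INTER_NEAREST))
P=world(c); print(P[130:165:3,255:264:2,2].round(3))
```

```text
[[0.157 0.156 0.156 0.156 0.157]
 [0.156 0.156 0.157 0.155 0.157]
 [0.156 0.157 0.155 0.157 0.157]
 [0.131 0.144 0.145 0.145 0.145]
 [0.145 0.144 0.143 0.145 0.145]
 [0.143 0.145 0.145 0.145 0.144]
 [0.144 0.144 0.144 0.144 0.146]
 [0.131 0.13  0.144 0.144 0.145]
 [0.131 0.131 0.131 0.13  0.132]
 [0.153 0.151 0.129 0.151 0.153]
 [0.156 0.156 0.156 0.157 0.155]
 [0.156 0.155 0.157 0.155 0.156]]
```

View pics/w9c.png

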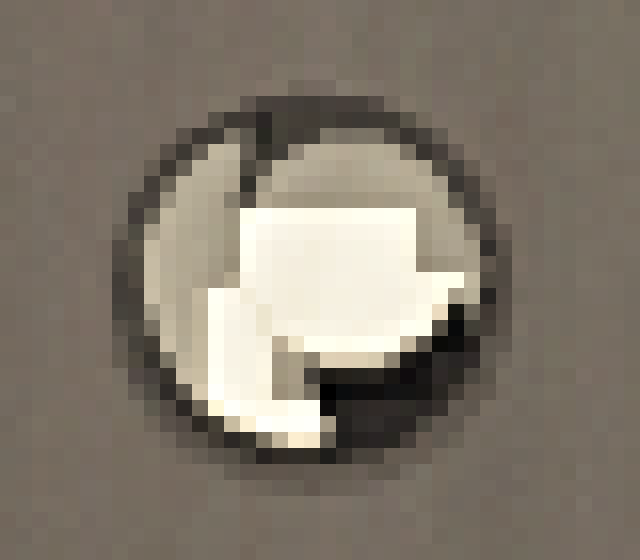

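Run:
```python
from h import *
c=load("w9.npz")
T=c["T"]@np.linalg.inv(c["hand_eye"]); Ti=np.linalg.inv(T)
P=world(c); sub=P[130:165,240:280,2]; m=(abs(sub-.1445)<.004).astype(np.uint8)
ys,xs=np.nonzero(m); print(xs.min(),xs.max(),ys.min(),ys.max())
for r in m[5:28,5:35]: print("".join(".#"[k] for k in r))
p=ray(c,262,145,.144); 
for zt in (.1555,):
  h=ray(c,258.9,147,zt); print(p,h,(Ti@np.append(p,1))[:2],(Ti@np.append(h,1))[:2], "shift tool",(Ti[:3,:3]@(p-h))[:2])
```

```text
15 28 7 22
..............................
..............................
................#.............
..............######..........
............#########.........
...........###########........
...........############.......
..........##############......
..........##############......
..........##############......
..........##############......
..........##############......
..........##############......
..........##############......
...........############.......
............###########.......
.............########.........
...............####...........
..............................
..............................
..............................
..............................
..............................
[0.57881606 0.04543498 0.144     ] [0.57830682 0.04383774 0.1555    ] [0.04469024 0.00157108] [ 4.50542712e-02 -7.97014032e-05] shift tool [-0.00036403  0.00165078]
```

Call:
{"api": "servo_tool", "payload": {
  "moves": "-0.0003 0.0014 0 0 0 0.015 1;0 0 0 0 0 0 1"
}}

```text
time_s: 9.88
tool_pos: [0.6236, 0.0441, 0.1426]
tool_rot: [-179.7, 0.6, 178.6]
force: [-0.0, -2.8, -1.0]
grip_width: 0.0119
```

```bash
cat > fit.py <<'E'
import sys
from h import *
from cell import env
n=sys.argv[1]; zu=float(sys.argv[2]) # bar upper face = tool z + zu
c=load(n+".npz"); T=c["T"]@np.linalg.inv(c["hand_eye"]); Ti=np.linalg.inv(T); P=world(c)
zt=T[2,3]+zu
m=((abs(P[...,2]-.1445)<.0045)&(np.abs(P[...,2]-zt)>.004)).astype(np.uint8); m[:130]=0;m[165:]=0;m[:,:240]=0;m[:,280:]=0
ys,xs=np.nonzero(m); (pc,pr)=cv2.minEnclosingCircle(np.c_[xs,ys].astype(np.float32)); print("pin px",pc,pr,xs.min(),xs.max(),ys.min(),ys.max())
p=ray(c,*pc,.144); print("pin tool",(Ti@np.append(p,1))[:2],"world",p)
print("hole-> shift needed", (Ti@np.append(p,1))[:2]-[.0450,0], "zt",zt, "grip top/bar z seen",np.median(P[100:125,250:268,2]))
for r in m[133:160,243:277]: print("".join(".#"[k] for k in r))
E
python3 look.py w10; python3 fit.py w10 .0127
```

```text
9.8833 [0.62362213 0.04414969 0.14257031] [-179.71549769    0.55190803  178.64871085] [-0.00600572 -2.84039171 -1.01791951] 0.011856498192930102
pin px (259.0, 144.5) 7.762187480926514 252 266 137 152
pin tool [ 4.49778299e-02 -2.78209758e-05] world [0.57864051 0.04519218 0.144     ]
hole-> shift needed [-2.21701049e-05 -2.78209758e-05] zt 0.15527030636237468 grip top/bar z seen 0.15617077180268218
..................................
..................................
..................................
..................................
..............####................
............#########.............
...........###########............
..........##.#########............
...........############...........
.........###############..........
.........###############..........
.........###############..........
.........###############..........
.........###############..........
.........###############..........
..........#############...........
..........############............
...........###########............
.............#######..............
..............#####...............
..................................
..................................
..................................
..................................
..................................
..................................
..................................
```

Call:
{"api": "servo_tool", "payload": {
  "moves": "0 0 0.002 0 0 0 1;0 0 0.002 0 0 0 1;0 0 0.002 0 0 0 1;0 0 0 0 0 0 1"
}}

```text
time_s: 10.27
tool_pos: [0.6242, 0.044, 0.1359]
tool_rot: [-179.7, 0.5, 178.7]
force: [-0.4, -2.4, -0.6]
grip_width: 0.0115
```

```bash
python3 look.py w11; python3 fit.py w11 .0127|head -3
```

```text
10.2667 [0.62418276 0.04395288 0.1358906 ] [-179.73635635    0.53176732  178.65432592] [-0.43276593 -2.39615346 -0.63238   ] 0.011496065601288446
pin px (258.5714416503906, 147.0357208251953) 10.325485229492188 252 267 137 157
pin tool [ 0.0444554 -0.0002489] world [0.57965754 0.04478906 0.144     ]
hole-> shift needed [-0.0005446 -0.0002489] zt 0.14859060239887636 grip top/bar z seen 0.14962418411652406
```

Call:
{"api": "servo_tool", "payload": {
  "moves": "0.0006 0.0002 0 0 0 0 1;0.0001 0 0.0015 0 0 0 1;0.0001 0 0.0015 0 0 0 1;0 0 0 0 0 0 1"
}}

```text
time_s: 10.65
tool_pos: [0.6236, 0.0444, 0.1329]
tool_rot: [-179.8, 0.5, 178.7]
force: [0.5, -2.2, -0.1]
grip_width: 0.0113
```

```bash
python3 look.py w12; python3 fit.py w12 .0127
```

```text
10.65 [0.62356825 0.0444043  0.13287729] [-179.75712287    0.54964754  178.66898844] [ 0.46135884 -2.22390698 -0.0951132 ] 0.011274827393739662
pin px (258.7758483886719, 148.87930297851562) 10.261969566345215 249 269 139 157
pin tool [ 0.04389794 -0.00014253] world [0.57957128 0.04533294 0.144     ]
hole-> shift needed [-0.00110206 -0.00014253] zt 0.14557729132589164 grip top/bar z seen 0.1466535705567712
..................................
..................................
..................................
..................................
..................................
..................................
.............###.##...............
............#.....................
.....................#............
..................................
..................................
..................................
..................................
..................................
..................................
..........................#.......
..................................
..................................
..................................
......#...........................
..................................
..................................
..................................
..................................
.................##...............
..................................
..................................
```

Call:
{"api": "servo_tool", "payload": {
  "moves": "0 0 0.0015 0 0 0 1;0 0 0.0015 0 0 0 1;0 0 0.0015 0 0 0 1;0 0 0 0 0 0 1"
}}

```text
time_s: 11.03
tool_pos: [0.6235, 0.0444, 0.1281]
tool_rot: [-179.8, 0.5, 178.7]
force: [1.1, -1.7, -0.2]
grip_width: 0.0114
```

```bash
python3 look.py w13
```

```text
11.0333 [0.62354108 0.04438412 0.12810051] [-179.7513838     0.54676979  178.66479462] [ 1.12773498 -1.7250594  -0.23361462] 0.011438232413773593
```

View pics/w13.png

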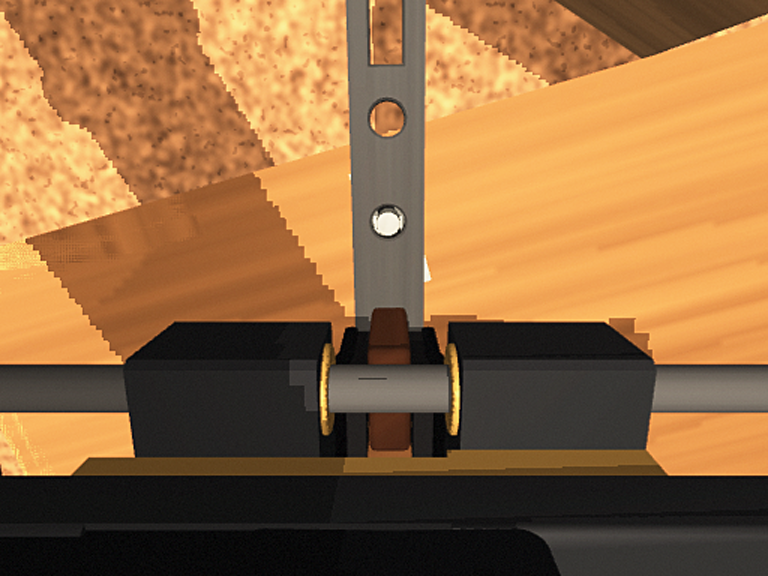

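Call:
{"api": "servo_tool", "payload": {
  "moves": "0 0 0.0015 0 0 0 1;0 0 0.0015 0 0 0 1;0 0 0.001 0 0 0 1;0 0 0 0 0 0 1"
}}

```text
time_s: 11.42
tool_pos: [0.6236, 0.0444, 0.1239]
tool_rot: [-179.8, 0.5, 178.7]
force: [0.9, -0.8, -1.2]
grip_width: 0.0118
```

Call:
{"api": "servo_tool", "payload": {
  "moves": "0 0 0.001 0 0 0 1;0 0 0 0 0 0 1"
}}

```text
time_s: 11.58
tool_pos: [0.6236, 0.0444, 0.1227]
tool_rot: [-179.8, 0.5, 178.7]
force: [0.5, -1.2, 0.2]
grip_width: 0.0116
```

Call:
{"api": "servo_tool", "payload": {
  "moves": "0 0 0.001 0 0 0 1;0 0 0 0 0 0 1"
}}

```text
time_s: 11.75
tool_pos: [0.6236, 0.0445, 0.1221]
tool_rot: [-179.8, 0.6, 178.7]
force: [0.7, -1.6, -0.6]
grip_width: 0.0113
```

```bash
python3 look.py w14; python3 all.py 14
```

```text
11.75 [0.62363857 0.04453144 0.12208421] [-179.75306037    0.55374533  178.66672587] [ 0.71155954 -1.64147573 -0.58234162] 0.011282559186384123
```

View pics/a14.png

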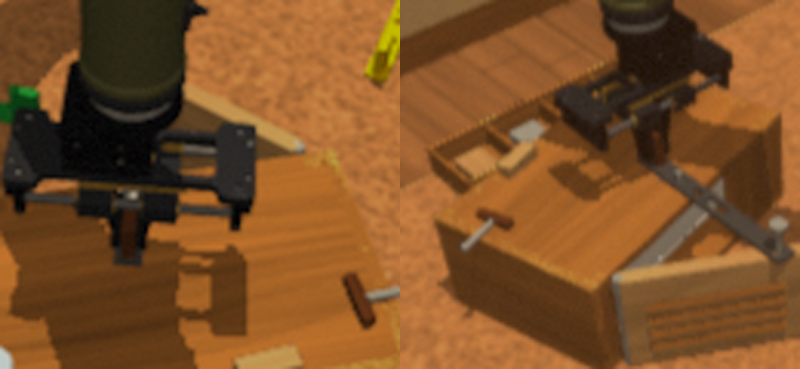

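Essentially flat; release and retract straight up.

Call:
{"api": "servo_tool", "payload": {
  "moves": "0 0 0.0005 0 0 0 1;0 0 0 0 0 0 0.6;0 0 0 0 0 0 0.3;0 0 0 0 0 0 0;0 0 0 0 0 0 0;0 0 0 0 0 0 0;0 0 0 0 0 0 0;0 0 -0.01 0 0 0 0;0 0 -0.02 0 0 0 0;0 0 -0.02 0 0 0 0;0 0 -0.02 0 0 0 0;0 0 -0.02 0 0 0 0;0 0 0 0 0 0 0;0 0 0 0 0 0 0"
}}

```text
time_s: 13.07
tool_pos: [0.6217, 0.0484, 0.2179]
tool_rot: [179.9, 0.5, 178.7]
force: [0.0, 0.1, -0.0]
grip_width: 0.0432
```

```bash
python3 look.py w15; python3 all.py 15
python3 - <<'E'
from h import *
c=load("w15.npz");P=world(c)
s=load("s15.npz");S=world(s)
m=(S[...,2]>.165)&(S[...,2]<.19)&(S[...,0]>.35)&(S[...,0]<.85)&(abs(S[...,1])<.3)
k,l,st,ce=cv2.connectedComponentsWithStats(m.astype(np.uint8))
for i in range(1,k): print(st[i],S[l==i].mean(0).round(4))
E
```

```text
13.0667 [0.62170818 0.04835017 0.21786968] [179.88066154   0.47102626 178.66252698] [ 0.02118598  0.06118169 -0.00950723] 0.04316903834889965
[259 245   6  13  62] [0.6268 0.0443 0.1743]
[207 292  17  17 230] [ 0.7715 -0.0497  0.1792]
```

View pics/w15.png

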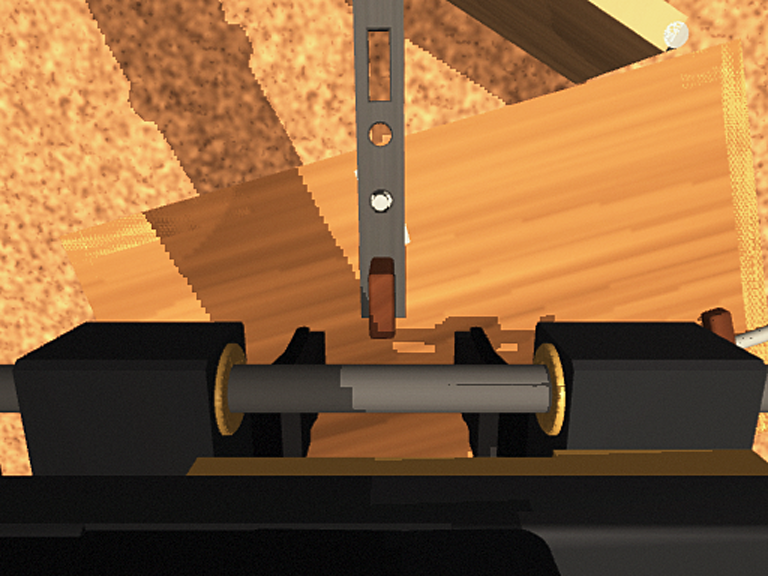

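View pics/a15.png

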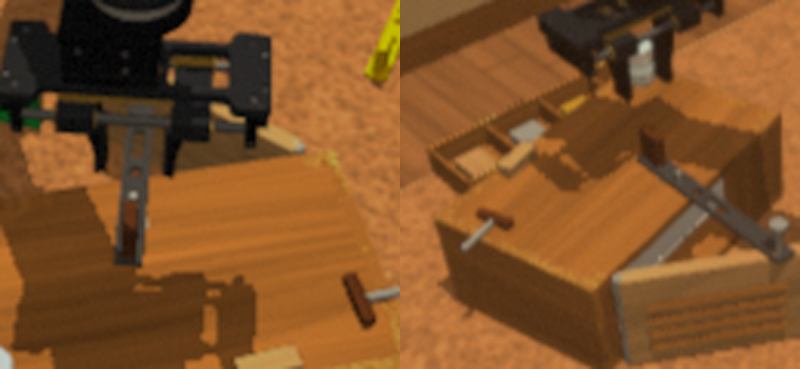

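Run:
```python
from h import *
c=load("w15.npz");P=world(c)
pts=[]
for v in range(5,180):
    for u in range(242,266):
        p=P[v,u]
        if abs(p[2]-.135)<.008: pts.append(p)
pts=np.array(pts)
# keep bar grey pixels
im=c["img"].astype(int); m=((im.max(-1)-im.min(-1))<25)&(im.max(-1)<140)&(im.max(-1)>60); m[180:]=0; m[:,:236]=0;m[:,272:]=0
q=P[m]; q=q[(abs(q[:,2]-.136)<.02)]
A=np.c_[q[:,:2],np.ones(len(q))]; k,*_=np.linalg.lstsq(A,q[:,2],rcond=None); print(len(q),k,q[:,2].min(),q[:,2].max(),np.median(q[:,2]))
for a in (.44,.5,.56,.6): print(a,np.median(q[abs(q[:,0]-a)<.02][:,2]))
d=load("d15.npz");D=world(d)
m=(D[...,2]>.160)&(D[...,2]<.185)&(D[...,0]>.35)&(D[...,0]<.5)&(D[...,1]>0)&(D[...,1]<.12)
q=D[m]; print("post",len(q),q.mean(0)); p=q.mean(0)[:2]-[.50537,.19144]
print("r",np.linalg.norm(p),"door",np.radians(-75.6)-np.arctan2(p[1],p[0]))
```

```text
4388 [ 0.00023125 -0.00075358  0.13546561] 0.1296672946175192 0.14025321597335833 0.13556726432778896
0.44 nan
0.5 0.135516663085897
0.56 0.1355859119492157
0.6 0.13558733309929416
post 26 [0.41315975 0.04588775 0.17225887]
r 0.172302605791549 door 0.8160299864573279
  return _methods._mean(a, axis=axis, dtype=dtype,
  ret = ret.dtype.type(ret / rcount)
```

Bar is flat at 0.1355 m, the door reads about 0.82 rad, and the gripper is clear. Handing in.

```bash
python3 -c "
from cell import env
print(env.sign_off())"
```

```text
the job is handed in; nothing more can be done
None
```

The stay is on its far hole and the door is held open; I handed the job in at about 13 s, well inside the 64 s limit. I took the stay by its grip, lifted it about 20 mm off the pin and drew the door open with it. I centred the round hole nearest the grip over the pin using the wrist camera, lowered it in small steps, then let go and backed off straight up.

**Last checks, from the camera images:**
- **Hole on pin:** the pin shows through the far hole.
- **Bar flat:** its top sits at about 0.1355 m, with a slope under 0.001 rad.
- **Door angle:** about 0.82 rad, within the 0.65 to 0.90 band.
- **Forces:** at the end of each move the force on the tool was 3 N or less.
- **Robot clear:** the force on the tool is zero and the gripper is about 75 mm above the grip.
- **Things around:** the glue jar measured the same to within a millimetre. The tuning key and bridge looked undisturbed in the last picture. I did not check the beater or string box at the end, but the arm did not go near them.

**What disagreed:** the fingertips sit about 32 mm further back than the stated tool point. My first grasp closed just above the grip, touching nothing and moving nothing. I re-gripped about 35 mm lower.

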